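# Draw a set of wheel nuts from the hopper

### The arm

A 7-joint arm with a two-finger parallel gripper is mounted at the origin on the work surface. World frame = base frame: x ahead of the robot, y to its left, z up, the work surface at z = 0. Lengths are in m, angles in degrees, forces in N, time in s.
With the tool pointing down it reaches from about 0.375 to 0.925 m from the base axis. Payload 3.1 kg.
Tool frame: the origin (TCP) lies on the mounting face of the last link; the fingertips stand 173 mm ahead of it and the grasp point (between the pads) lies 155 mm ahead of it (manip.grip_depth is the distance from the TCP to the grasp point, in m); z points along the fingers, y is the line along which they close (so a half turn about z gives the same grasp; the last joint's range is limited). The gripper opens to 85 mm and grips with 20 to 120 N. Pads are 22 mm wide; open, the fingers measure 114 mm over their backs; the gripper's body (76 mm by 85 mm) begins 54 mm behind the grasp point. The pads swing forward as they close: fully open they stand 13 mm farther back than shut.
Start: joints at [64.698, 21.939, 2.515, 91.553, -1.026, 66.532, -2.859], TCP at [0.219, -0.612, 0.405] pointing down, gripper open.
Joint ranges: [-149.38, 149.38], [-23.57, 123.04], [-84.95, 90], [0, 143.3], [-89.99, 269.99], [3.08, 112.72], [-163.45, 163.45]. Speed limits (degrees/s): [159.86, 159.86, 180, 180, 180, 180, 180].

### API

Orientations are given as [roll, pitch, yaw] about the fixed x, y, z axes, in that order (R = Rz(yaw) Ry(pitch) Rx(roll)).
In Python, from station import manip gives the robot as it stands. Calls block until the motion is done:
- manip.move_to(position, orientation): joint-space move of the TCP to a pose.
- manip.move_linear(position, v=0.15, orientation=None, force_limit=None): straight line of the TCP; orientation=None keeps the orientation; v is the mean speed in m/s. With force_limit (N) it stops when the force on the tool has changed by that much, and returns True; else False.
- manip.set_joints(angles): joint-space move.
- manip.gripper_to(opening): finger opening in m; the grip force is fixed at half the most; returns when the fingers have stopped.
- manip.dwell(seconds).
- manip.solve_ik(position, orientation): joint angles nearest the present ones, or None.
- manip.camera(name): name is "scene" or "top" or "wrist"; returns a dict with "image" (480x640x3 uint8, red, green, blue), "K" (3x3 intrinsics, pixels), "dist" ([k1, k2, p1, p2, k3] as OpenCV has them; the pictures are not rectified), "rvec" (rotation vector, rad) and "tvec" (3), from world to camera coordinates, as OpenCV has them. Camera axes: x right, y down, z forward; pixel columns grow to the right and rows downward; lengths in m; the calibration is good to about 2 mm. A picture is of the moment at which its call begins. There is no depth.
A pose or a line that the arm cannot do raises manip.PlanningError and nothing moves.
- manip.hand_in(): hands the job in; it is judged then, once.
Readings, each from a call of its own:
- manip.get_time_s(): time.
- manip.get_joint_positions(): joint angles.
- manip.get_joint_velocities(): joint speeds.
- manip.get_tau(): joint torques, N m.
- manip.get_eef_pos(): TCP position.
- manip.get_tcp_rot(): TCP orientation.
- manip.get_wrist_force(): force on the tool from outside, world axes, zero at the start.
- manip.get_ft_torque(): the same for the moment, N m.
- manip.get_grip_width(): finger opening in m.
- manip.get_grip_force(): force on a finger pad.
Only numpy, scipy, OpenCV 4.12 (cv2) and the standard library are available. Lean on these libraries where they do the work, as an engineer would, in place of code of your own. Each camera call takes 0.05 s, during which the arm holds its last target. There are 200 camera calls.

### The job

Pick up the red cup by its handle, hold it up level between the two plates of the yellow fork under the green hopper and push sideways with it to slide the shutter fully open, so that all five wheel nuts drop into the cup. Once they are all in, push the fork back with the cup until the shutter is fully shut, then stand the cup with the nuts in the middle of the black mat and let go. Spill no nut and leave the other things on the bench where they are.

Things in the scene. Friction and masses are not known exactly. Their poses are not given: they have to be found in the camera images.
- cup_center (a point): Open red plastic cup, round: 68 mm across the foot, 76 mm across the rim, 70 mm tall, walls 3 mm, 0.1 to 0.16 kg, standing on the table. The point is on its axis, half-way up (35 mm above the foot). Own z is up; a black handle sticks out level along its own -x, roughly to the robot's right.
- cup_grip (a point): Grip point on the cup's black handle, 80 mm from the cup's axis along its own -x and 42 mm above its foot. The handle is a level bar 16 mm wide (y), 22 mm tall, ending 100 mm from the axis. Axes as the cup's. Grip it across its width with the tool tilted 35 degrees, leaning back over the handle's end, so that the gripper later clears the bin overhead.
- outlet (a point): Centre of the underside of the hopper's chute (40 x 40 mm inside), 208 mm above the table. Own z up, x from the front, facing the robot's right, to the back, y the way the shutter opens; a steel column stands from 100 mm to +y, 5 to 55 mm back. The fixed green bin above the chute reaches 60 mm forward (-x) and 65 mm to each side, 301 to 367 mm above the table; a funnel joins it to the chute. A steel foot 8 mm thick lies below.
- shutter (a joint): Yellow shutter plate closing the chute. 0 = fully shut, grows to 0.05 m = fully open as it slides along the outlet's own +y. Needs about 2 N to slide and stays where it is left; hard stops at both ends. May start up to 3 mm open.
- fork (a point): Midway between the two yellow plates of the fork, which hangs from the shutter and slides with it. Inner faces 48 mm to each side along y, 74 mm long along x, hanging from 203 to 148 mm above the table; open in front and below. Axes as the outlet's. 52 mm to -y of the outlet when shut, 2 mm when open. A cup rim 155 to 195 mm high, entering level from the front, pushes either plate.
- mat_top (a point): Black rubber mat, 150 x 150 mm, 5 mm thick, flat and fixed on the table. The point is the centre of its top; z up.
- nut0_center (a point): Steel wheel nut, 18 mm across and 16 mm tall, 25 g; the point is its centre. One of five that lie in the hopper's chute on the shutter.
- nut1_center (a point): Steel wheel nut, 18 mm across and 16 mm tall, 25 g; the point is its centre. One of five that lie in the hopper's chute on the shutter.
- nut2_center (a point): Steel wheel nut, 18 mm across and 16 mm tall, 25 g; the point is its centre. One of five that lie in the hopper's chute on the shutter.
- nut3_center (a point): Steel wheel nut, 18 mm across and 16 mm tall, 25 g; the point is its centre. One of five that lie in the hopper's chute on the shutter.
- nut4_center (a point): Steel wheel nut, 18 mm across and 16 mm tall, 25 g; the point is its centre. One of five that lie in the hopper's chute on the shutter.

How it is judged (in metres and radians):
On the way, in this order (a step that is already met when the one before it is completed fails the run):
1. the cup is held up under the hopper (its centre more than 100 mm above the table), level within 0.4 rad, the shutter more than 30 mm open and all five nuts in the cup (distance between each of nut0_center, nut1_center, nut2_center, nut3_center, nut4_center and cup_center below 0.045 m and height (world z) of cup_center above 0.1 m and angle between cup_center's own z axis and vertical below 0.4 rad and value of joint shutter above 0.03 m and horizontal distance between cup_center and outlet below 0.05 m), for 0.2 s.
2. the shutter is shut again (within 6 mm), with the cup still held up in the fork (centre more than 100 mm high, within 45 mm of the fork's middle) and the nuts in it (distance between each of nut0_center, nut1_center, nut2_center, nut3_center, nut4_center and cup_center below 0.045 m and value of joint shutter below 0.006 m and height (world z) of cup_center above 0.1 m and horizontal distance between cup_center and fork below 0.045 m), for 0.1 s.
At the end, for the whole second after the job is handed in: The shutter is within 6 mm of shut; the cup stands upright (within 0.1 rad), at rest on the mat, its axis within 50 mm of the mat's centre, with all five nuts inside it (distance between each of nut0_center, nut1_center, nut2_center, nut3_center, nut4_center and cup_center below 0.045 m and value of joint shutter below 0.006 m and horizontal distance between cup_center and mat_top below 0.05 m and angle between cup_center's own z axis and vertical below 0.1 rad and z of cup_center in the frame of mat_top between 0.03 and 0.04 m and linear speed of cup below 0.02 m/s); the robot touches nothing.
It fails at once if a bystander (spray can, oil bottle, wrench, screwdriver, tape roll, hammer) moved more than 30 mm (distance of any of spray, oil, wrench, driver, tape, mallet from where it was at the start of the episode above 0.03 m).
It fails at once if the cup tipped more than 0.7 rad (angle between cup_center's own z axis and vertical above 0.7 rad).
It also fails if it takes over 62 s, if anything falls off the work surface, if the arm or the gripper's body presses on something with over 40 N, if the wrist force passes 120 N, or if a joint passes its speed limit or range.

## Working session

There is one attempt and no reset: what is moved stays moved. The work goes in short steps, each a Python script; the robot and the scene stay as the last script left them, time stands still between calls to the robot, and variables do not carry over. Pictures are saved under pics/ and viewed, at most 10 in all, crops included, and the job is handed in when it is done.

```bash
mkdir -p pics; ls
python3 - <<'E'
from station import manip
import cv2,numpy as np
for n in ("scene","top"):
    c=manip.camera(n); cv2.imwrite(f"pics/{n}0.png",c["image"][:,:,::-1])
    np.savez(f"pics/{n}0.npz",**c)
    R=cv2.Rodrigues(np.array(c["rvec"]))[0]; print(n,-R.T@np.array(c["tvec"]).ravel(),R[2],c["K"],c["dist"])
print(manip.get_time_s(),manip.get_eef_pos(),manip.get_tcp_rot())
E
```

```text
pics
scene [1.2041277  0.05861447 0.92732656] [-0.64151157 -0.09202225 -0.76157391] [[561.47334863   0.         312.41724038]
 [  0.         561.47334863 243.07881728]
 [  0.           0.           1.        ]] [-0.13044614  0.          0.          0.          0.        ]
top [ 0.50167319 -0.02781097  0.86989965] [ 0.07043286 -0.01677471 -0.99737547] [[462.10466475   0.         318.79745419]
 [  0.         462.10466475 246.70467149]
 [  0.           0.           1.        ]] [0.01524475 0.         0.         0.         0.        ]
0.1 [ 0.21899642 -0.61152388  0.40337862] [-1.79859190e+02  7.13671982e-03  1.97075981e+01]
```

View pics/scene0.png

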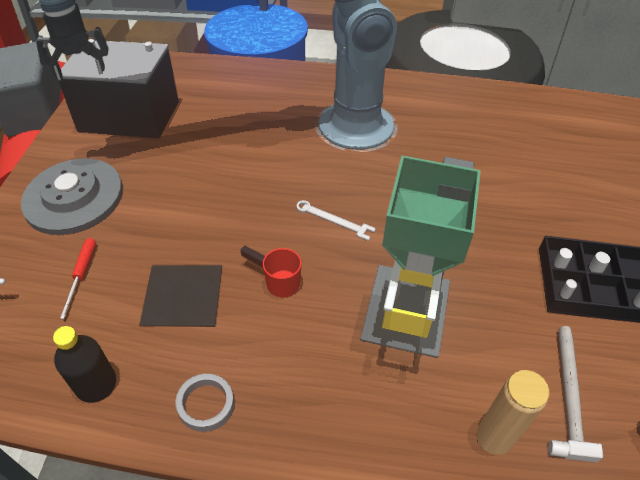

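View pics/top0.png

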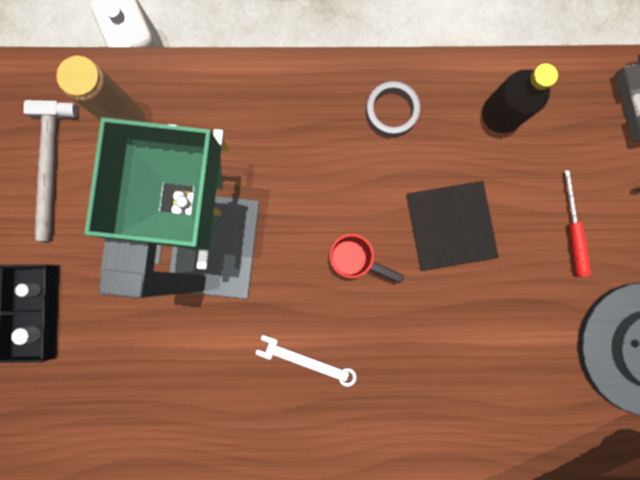

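```bash
cat > h.py <<'E'
import cv2,numpy as np
def ray(c,px):
    R=cv2.Rodrigues(np.array(c["rvec"]))[0]; t=np.array(c["tvec"]).ravel()
    u=cv2.undistortPoints(np.array(px,float).reshape(-1,1,2),np.array(c["K"]),np.array(c["dist"])).reshape(-1,2)
    return -R.T@t, np.c_[u,np.ones(len(u))]@R
def onplane(c,px,z):
    o,d=ray(c,px); return o+d*((z-o[2])/d[:,2])[:,None]
def proj(c,P):
    return cv2.projectPoints(np.array(P,float).reshape(-1,3),np.array(c["rvec"]),np.array(c["tvec"]),np.array(c["K"]),np.array(c["dist"]))[0].reshape(-1,2)
def big(m):
    cs=cv2.findContours(m.astype(np.uint8),cv2.RETR_EXTERNAL,cv2.CHAIN_APPROX_NONE)[0]
    return max(cs,key=cv2.contourArea).reshape(-1,2)
E
python3 - <<'E'
from h import *
np.set_printoptions(precision=4,suppress=True)
T=dict(np.load("pics/top0.npz")); S=dict(np.load("pics/scene0.npz"))
def hsv(c): return cv2.cvtColor(c["image"],cv2.COLOR_RGB2HSV)
# cup: rim ellipse in top
H=hsv(T); h,s,v=[H[...,i].astype(int) for i in range(3)]
red=((h<8)|(h>172))&(s>180)&(v>110); red[:,450:]=0; red[:, :300]=0
k=big(red); e=cv2.minEnclosingCircle(k); print("cup",e,onplane(T,[e[0]],.07), cv2.boundingRect(k))
# handle: dark near cup
im=T["image"].astype(int); dk=(im.max(2)<75); dk[:, :366]=0; dk[:,404:]=0; dk[:255]=0; dk[290:]=0
k=big(dk); r=cv2.minAreaRect(k.astype(np.float32)); b=cv2.boxPoints(r); print("handle",r,onplane(T,b,.053))
mt=(im.max(2)<60); mt[:, :406]=0; mt[:,500:]=0; mt[:175]=0; mt[275:]=0
k=big(mt); r=cv2.minAreaRect(k.astype(np.float32)); print("mat",r,onplane(T,[r[0]],.005),onplane(T,cv2.boxPoints(r),.005))
a=cv2.resize(T["image"][100:310,80:270],None,fx=2.1,fy=2.1,interpolation=cv2.INTER_CUBIC)
b=cv2.resize(S["image"][150:380,350:490],None,fx=2.6,fy=2.6,interpolation=cv2.INTER_CUBIC)[:600]
W=np.zeros((600,800,3),np.uint8); W[:a.shape[0],:a.shape[1]]=a; W[:b.shape[0],420:420+b.shape[1]]=b
cv2.imwrite("pics/crop1.png",W[:,:,::-1])
E
```

```text
cup ((360.0, 269.0), 9.434081077575684) [[ 0.5187 -0.1122  0.07  ]] (352, 264, 17, 12)
handle ((384.2705078125, 276.02459716796875), (29.14525604248047, 2.3476531505584717), 23.629379272460938) [[ 0.5149 -0.1324  0.053 ]
 [ 0.5186 -0.1341  0.053 ]
 [ 0.4975 -0.181   0.053 ]
 [ 0.4937 -0.1792  0.053 ]]
mat ((475.4200439453125, 242.5599822998047), (5.0, 5.199999809265137), 53.13010025024414) [[ 0.5675 -0.3377  0.005 ]] [[ 0.5684 -0.3309  0.005 ]
 [ 0.5742 -0.339   0.005 ]
 [ 0.5666 -0.3444  0.005 ]
 [ 0.5607 -0.3363  0.005 ]]
```

View pics/crop1.png

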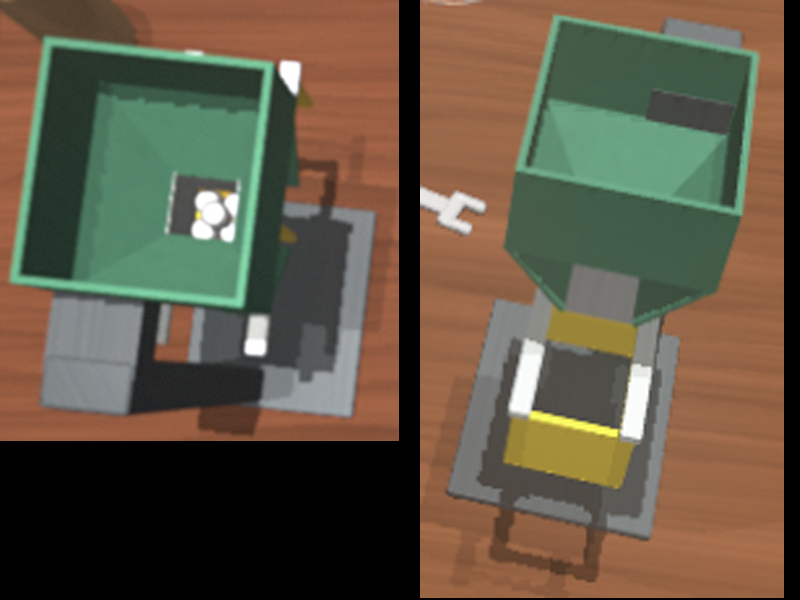

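Run:
```python
from h import *
np.set_printoptions(precision=4,suppress=True)
T=dict(np.load("pics/top0.npz")); S=dict(np.load("pics/scene0.npz"))
H=cv2.cvtColor(T["image"],cv2.COLOR_RGB2HSV); h,s,v=[H[...,i].astype(int) for i in range(3)]
def win(m,x0,x1,y0,y1):
    o=np.zeros_like(m); o[y0:y1,x0:x1]=m[y0:y1,x0:x1]; return o
red=win(((h<4)|(h>174))&(s>190),310,395,220,290)
k=big(red); e=cv2.minEnclosingCircle(k.astype(np.float32)); print("cup",e,onplane(T,[e[0]],.07),cv2.fitEllipse(k))
dk=win((s<110)&(v<90),366,410,250,292)
k=big(dk); r=cv2.minAreaRect(k.astype(np.float32)); b=cv2.boxPoints(r); print("handle",r,onplane(T,b,.053))
mt=win((s<110)&(v<90),402,505,170,280)
k=big(mt); r=cv2.minAreaRect(k.astype(np.float32)); print("mat",r,onplane(T,[r[0]],.005)[0],onplane(T,cv2.boxPoints(r),.005))
g=win((h>60)&(h<90)&(s>60)&(v>110),70,230,100,260)
k=big(g); r=cv2.minAreaRect(k.astype(np.float32)); ap=cv2.approxPolyDP(cv2.convexHull(k.reshape(-1,1,2)),4,True).reshape(-1,2)
print("rim",r,cv2.boxPoints(r),ap)
C=[[102.4,117.6],[210.5,130],[195.7,246.2],[85.7,234.8]]
P=onplane(T,C,.367); print("rimpts",P, [np.linalg.norm(P[i]-P[i-1]) for i in range(4)])
f=P[1]-P[2]; d=f/np.linalg.norm(f)   # = -own y
x=np.array([-d[1],d[0],0]); print("own x",x, "yaw",np.degrees(np.arctan2(x[1],x[0])),"outlet",(P[1]+P[2])/2+.06*x)
# scene view of front/rim corners
CS=np.array([[555,15],[758,55],[740,213],[519,170]])/2.6+[350-420/2.6,150]
P=onplane(S,CS,.367); print("scene rim",P)
f=P[3]-P[0]; d=f/np.linalg.norm(f); x=np.array([-d[1],d[0],0]); print("own x",x,"outlet",(P[0]+P[3])/2+.06*x)
```

```text
cup ((365.5, 249.5), 8.860122680664062) [[ 0.5524 -0.1224  0.07  ]] ((365.0964050292969, 248.9085693359375), (5.228597164154053, 15.709268569946289), 157.94650268554688)
handle ((386.4482421875, 272.87933349609375), (31.568208694458008, 8.356289863586426), 21.801406860351562) [[ 0.5155 -0.132   0.053 ]
 [ 0.5292 -0.1378  0.053 ]
 [ 0.5079 -0.1893  0.053 ]
 [ 0.4942 -0.1835  0.053 ]]
mat ((451.8468322753906, 225.47283935546875), (78.73539733886719, 78.40764617919922), 79.50852966308594) [ 0.6003 -0.2942  0.005 ] [[ 0.6614 -0.2091  0.005 ]
 [ 0.6874 -0.3567  0.005 ]
 [ 0.5397 -0.3784  0.005 ]
 [ 0.5145 -0.2324  0.005 ]]
rim ((147.54615783691406, 182.1307830810547), (111.75529479980469, 119.19737243652344), 7.125016689300537) [[ 84.7077 234.3385]
 [ 99.4923 116.0616]
 [210.3846 129.9231]
 [195.6    248.2   ]] [[101 118]
 [210 131]
 [195 246]
 [ 85 233]]
rimpts [[0.682  0.2001 0.367 ]
 [0.6677 0.0819 0.367 ]
 [0.5391 0.0973 0.367 ]
 [0.5527 0.2154 0.367 ]] [np.float64(0.13019188565828183), np.float64(0.11905136915706473), np.float64(0.12947570936980138), np.float64(0.1188257883159772)]
own x [0.1195 0.9928 0.    ] yaw 83.13396243267015 outlet [0.6106 0.1492 0.367 ]
scene rim [[0.5388 0.1    0.367 ]
 [0.5544 0.2182 0.367 ]
 [0.6799 0.2025 0.367 ]
 [0.6671 0.0862 0.367 ]]
own x [0.1067 0.9943 0.    ] outlet [0.6094 0.1528 0.367 ]
```

```bash
cat >> h.py <<'E'
OUT=np.array([.610,.150]); OY=83.2
def ax(yaw): a=np.radians(yaw); return np.array([np.cos(a),np.sin(a),0])
from scipy.spatial.transform import Rotation as Ro
def pose(cup,zc,yaw,sgn=1,back=0.,reach=.08):
    """TCP pose holding the cup: cup axis xy, cup-centre height zc, yaw of cup x in deg; back = retreat along the tool"""
    x=ax(yaw); y=np.cross([0,0,1],x)*sgn; t=np.radians(35); z=np.sin(t)*x-np.cos(t)*np.array([0,0,1])
    g=np.array([cup[0],cup[1],zc+.007])-reach*x
    R=np.c_[np.cross(y,z),y,z]
    return g-(.155+back)*z, Ro.from_matrix(R).as_euler('xyz',degrees=True)
E
python3 - <<'E'
from h import *
from station import manip
np.set_printoptions(precision=4,suppress=True)
T=dict(np.load("pics/top0.npz"))
H=cv2.cvtColor(T["image"],cv2.COLOR_RGB2HSV); h,s,v=[H[...,i].astype(int) for i in range(3)]
print(H[256,352],H[243,352],H[235:282:3,352].tolist())
I=T["image"].astype(int); m=(I[...,0]>2.6*I[...,1])&(I[...,0]>2.6*I[...,2])&(I[...,0]>90); m[:, :310]=0; m[:,395:]=0;m[:220]=0;m[290:]=0
k=big(m); e=cv2.minEnclosingCircle(k.astype(np.float32)); el=cv2.fitEllipse(k); print(e,el,onplane(T,[e[0],el[0]],.07))
print(manip.grip_depth)
ox=ax(OY); oy=np.cross([0,0,1],ox); 
cup=[.539,-.094]
for sg in (1,-1):
  for nm,c,z,y,b in [("pre",cup,.035,67.5,.08),("pick",cup,.035,67.5,0),("lift",cup,.15,67.5,0),("front",(OUT-.052*oy[:2]-.16*ox[:2]),.15,OY,0),("fork",(OUT-.052*oy[:2]),.15,OY,0),("open",(OUT+.01*oy[:2]),.15,OY,0),("mat",(.6,-.294),.041,70,0),("matback",(.6,-.294),.041,70,.1)]:
    p,o=pose(c,z,y,sg,b); j=manip.solve_ik(p,o); print(sg,nm,p,o,None if j is None else np.round(j,0))
E
```

```text
[  2 140 254] [  2 148 255] [[2, 175, 245], [2, 192, 97], [2, 180, 166], [2, 142, 255], [2, 140, 254], [2, 139, 254], [2, 140, 254], [2, 140, 254], [2, 140, 254], [2, 139, 254], [2, 139, 254], [2, 140, 254], [2, 139, 254], [2, 181, 187], [2, 171, 219], [10, 143, 125]]
((351.3501281738281, 255.89535522460938), 21.98303985595703) ((351.1416015625, 256.1037902832031), (42.062686920166016, 42.40867614746094), 26.907855987548828) [[ 0.5416 -0.0976  0.07  ]
 [ 0.5412 -0.0972  0.07  ]]
0.1547
1 pre [ 0.4568 -0.2924  0.2345] [-180.    35.  -112.5] [  31.   28.    7.  111.  -44.   60. -136.]
1 pick [ 0.4744 -0.25    0.169 ] [-180.    35.  -112.5] [  30.   33.    3.  113.  -48.   52. -133.]
1 lift [ 0.4744 -0.25    0.284 ] [-180.    35.  -112.5] [  28.   22.    6.  112.  -43.   62. -143.]
1 front [ 0.6227 -0.1827  0.284 ] [-180.    35.   -96.8] [  19.   33.    1.   95.  -38.   67. -147.]
1 fork [ 0.6416 -0.0239  0.284 ] [-180.    35.   -96.8] [  11.   30.   -6.   99.  -39.   57. -158.]
1 open [ 0.5801 -0.0165  0.284 ] [-180.    35.   -96.8] [  12.   25.   -8.  108.  -40.   55. -155.]
1 mat [ 0
[... 225 characters left out ...]
.   -35.    67.5] [ 58.  30. -25. 110. -28.  54.  31.]
-1 pick [ 0.4744 -0.25    0.169 ] [-180.   -35.    67.5] [ 54.  36. -26. 112. -29.  45.  32.]
-1 lift [ 0.4744 -0.25    0.284 ] [-180.   -35.    67.5] [ 55.  24. -26. 111. -30.  56.  26.]
-1 front [ 0.6227 -0.1827  0.284 ] [180.  -35.   83.2] [ 44.  37. -33.  93. -18.  62.  19.]
-1 fork [ 0.6416 -0.0239  0.284 ] [180.  -35.   83.2] [ 31.  34. -33.  98. -22.  52.  10.]
-1 open [ 0.5801 -0.0165  0.284 ] [180.  -35.   83.2] [ 33.  28. -33. 107. -27.  50.  14.]
-1 mat [ 0.5422 -0.4527  0.175 ] [-180.  -35.   70.] [ 56.  49. -19.  84. -20.  64.  32.]
-1 matback [ 0.5226 -0.5066  0.2569] [-180.  -35.   70.] [ 58.  45. -18.  78. -20.  74.  32.]
```

Run:
```python
from h import *
from station import manip
cup=[.5408,-.0968]; Y=66.7
manip.move_to(*pose(cup,.035,Y,-1,.09))
p,o=pose(cup,.035,Y,-1,0)
print(manip.move_linear(p,v=.12,force_limit=12))
manip.gripper_to(0.0)
print(manip.get_grip_width(),manip.get_grip_force(),manip.get_time_s(),manip.get_wrist_force())
p,o=pose(cup,.15,Y,-1,0)
manip.move_linear(p,v=.12)
print(manip.get_eef_pos()-p,manip.get_tcp_rot(),o,manip.get_wrist_force(),manip.get_time_s())
W=[]
for n in ("scene","top"):
    c=manip.camera(n); np.savez(f"pics/{n}1.npz",**c); W.append(c["image"])
a=cv2.resize(W[0][150:350,180:480],(600,400)); b=W[1][150:350,250:450]
X=np.zeros((400,800,3),np.uint8); X[:,:600]=a; X[:200,600:]=b; cv2.imwrite("pics/g1.png",X[:,:,::-1])
```

```text
False
0.015103716038423894 59.668192863464355 3.4417 [-1.3805813  -0.66203403  1.75083853]
[-0.00051056  0.00017323 -0.00091184] [-179.8793895   -35.00802521   66.63610055] [-180.   -35.    66.7] [ 0.49214554 -0.29259251 -1.59206871] 4.55
```

View pics/g1.png

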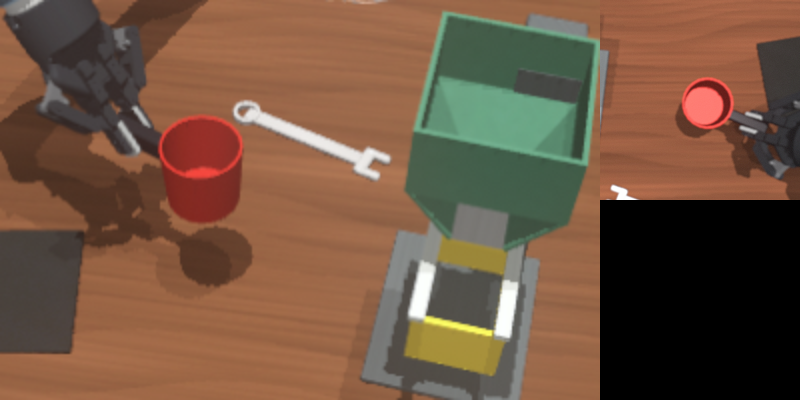

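```bash
cat >> h.py <<'E'
def rim(c,box,z):
    I=c["image"].astype(int); m=(I[...,0]>2.6*I[...,1])&(I[...,0]>2.6*I[...,2])&(I[...,0]>90)
    o=np.zeros_like(m); x0,x1,y0,y1=box; o[y0:y1,x0:x1]=m[y0:y1,x0:x1]
    e=cv2.minEnclosingCircle(big(o).astype(np.float32)); return e,onplane(c,[e[0]],z)[0]
E
python3 - <<'E'
from h import *
from station import manip
np.set_printoptions(precision=4,suppress=True)
print(rim(dict(np.load("pics/top1.npz")),(300,400,210,300),.185),"expected .5408 -.0968")
ox=ax(OY)[:2]; oy=np.array([-ox[1],ox[0]])
F=OUT-.052*oy; c0=F-.16*ox
p,o=pose(c0,.15,OY,-1)
manip.move_linear(p,v=.12,orientation=o)
c=manip.camera("top"); s=manip.camera("scene"); np.savez("pics/top2.npz",**c)
print(rim(c,(200,400,100,260),.185),"expected",c0, "fork",F)
print(manip.get_eef_pos()-p,manip.get_wrist_force(),manip.get_time_s())
# predicted fork/cup features in scene for a check picture
I=s["image"].copy()
for z,col in ((.203,(255,0,255)),(.148,(0,255,255))):
  for sx in (-.037,.037):
    for sy in (-.048,.048):
      q=proj(s,[*(F+sx*ox+sy*oy),z])[0]; cv2.circle(I,(int(q[0]),int(q[1])),1,col,-1)
a=cv2.resize(I[170:370,260:480],None,fx=2.7,fy=2.7,interpolation=cv2.INTER_CUBIC); cv2.imwrite("pics/f2.png",a[:,:,::-1])
E
```

```text
(((357.24237060546875, 253.16500854492188), 25.532129287719727), array([ 0.5398, -0.0964,  0.185 ])) expected .5408 -.0968
(((302.0, 187.0), 26.076908111572266), array([ 0.64  , -0.0152,  0.185 ])) expected [ 0.6427 -0.015 ] fork [0.6616 0.1438]
[-0.0006 -0.0009 -0.0001] [-0.021  -0.7131 -1.9672] 6.2667
```

View pics/f2.png

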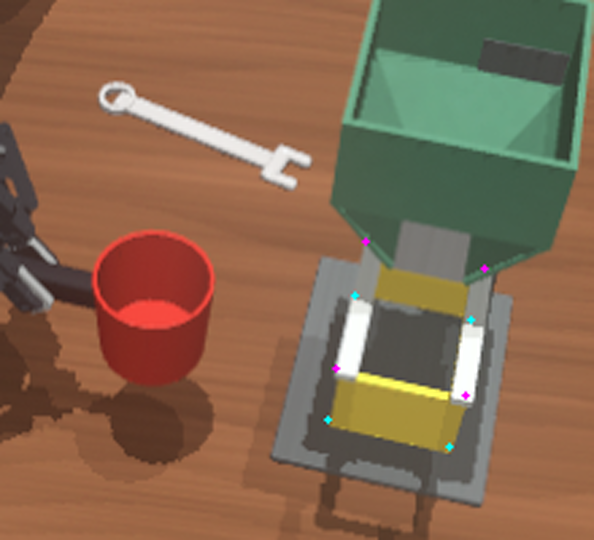

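```bash
cat > m.py <<'E'
from h import *
from station import manip
np.set_printoptions(precision=4,suppress=True)
ox=ax(OY)[:2]; oy=np.array([-ox[1],ox[0]])
def go(a,b,v,fl=None,z=.15,adj=.002):
    """cup to outlet-frame (a along x, b along y)"""
    p,o=pose(OUT+a*ox+(b-adj)*oy,z,OY,-1)
    r=manip.move_linear(p,v=v,orientation=o,force_limit=fl); e=manip.get_eef_pos()
    d=(e-p)[:2]; print(r,"err x,y",d@ox,d@oy,"dz",e[2]-p[2],"F x,y,z",manip.get_wrist_force()[:2]@np.c_[ox,oy],manip.get_wrist_force()[2],"t",manip.get_time_s())
    return r
E
python3 - <<'E'
from m import *
if not go(0,-.052,.10,8):
    manip.dwell(.3)
    if not go(0,.016,.04,12): pass
    manip.dwell(.5)
    go_=manip.get_wrist_force(); print(go_)
W=[]
for n in ("scene","top"):
    c=manip.camera(n); np.savez(f"pics/{n}3.npz",**c); W.append(c["image"])
a=cv2.resize(W[0][150:370,320:500],None,fx=2.4,fy=2.4); b=cv2.resize(W[1][100:300,70:250],None,fx=2,fy=2)
X=np.zeros((530,800,3),np.uint8); X[:a.shape[0],:a.shape[1]]=a; X[:400,440:]=b; cv2.imwrite("pics/o3.png",X[:,:,::-1])
E
```

```text
False err x,y -0.001098440758397301 -0.0001861204299427809 dz -0.00015564138169332775 F x,y,z [ 0.3829 -0.2257] -1.18120896465107 t 8.0167
False err x,y -0.0009868029833237895 -0.0027229319393687335 dz 0.0006829986878733041 F x,y,z [ 2.2238 -9.0911] -7.9697320449643625 t 10.1667
[ 8.5969  1.9603 -8.9716]
```

View pics/o3.png

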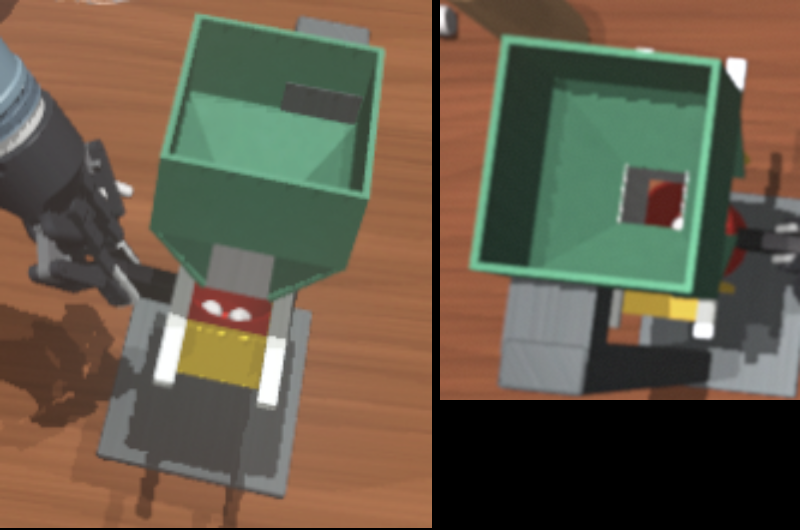

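Run:
```python
from m import *
go(0,.004,.04); manip.dwell(.4); print(manip.get_wrist_force())
c=manip.camera("scene"); cv2.imwrite("pics/x.png",c["image"][:,:,::-1])
go(0,-.068,.04,14); manip.dwell(.3); print(manip.get_wrist_force())
W=[]
for n in ("scene","top"):
    c=manip.camera(n); np.savez(f"pics/{n}4.npz",**c); W.append(c["image"])
a=cv2.resize(W[0][150:370,320:500],None,fx=2.4,fy=2.4); b=cv2.resize(W[1][100:300,70:250],None,fx=2,fy=2)
X=np.zeros((530,800,3),np.uint8); X[:a.shape[0],:a.shape[1]]=a; X[:400,440:]=b; cv2.imwrite("pics/o4.png",X[:,:,::-1])
```

```text
False err x,y 0.0004169435655506449 0.0006537925781679814 dz -0.00039044128976323256 F x,y,z [-0.4251  0.5938] -2.8512426206106616 t 11.2167
[ 0.4766  0.2965 -2.3312]
False err x,y -0.00013032411501848795 0.0029585594008332532 dz -0.0008968057067417212 F x,y,z [-4.9385  9.9668] 2.4218476683572465 t 13.6167
[-10.9537  -3.7846   2.5047]
```

View pics/o4.png

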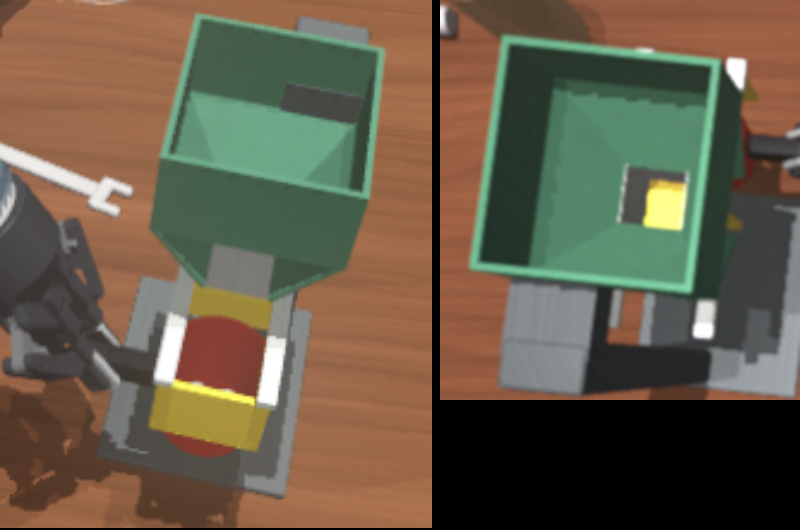

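Run:
```python
from m import *
go(0,-.053,.04); go(-.17,-.053,.10)
mat=np.array([.6003,-.2942]); Y=75
p,o=pose(mat,.075,Y,-1); manip.move_linear(p,v=.12,orientation=o); manip.dwell(.3)
print(manip.get_wrist_force(),manip.get_time_s())
W=[]
for n in ("scene","top"):
    c=manip.camera(n); np.savez(f"pics/{n}5.npz",**c); W.append(c["image"])
print(rim(c,(380,520,130,290),.11))
a=cv2.resize(W[0][220:360,110:310],None,fx=2.2,fy=2.2); b=cv2.resize(W[1][160:300,390:540],None,fx=2.2,fy=2.2)
d=cv2.resize(W[0][150:370,320:500],None,fx=1.2,fy=1.2)
X=np.zeros((580,800,3),np.uint8); X[:a.shape[0],:a.shape[1]]=a; X[:b.shape[0],450:450+b.shape[1]]=b; X[310:310+d.shape[0],:d.shape[1]]=d; cv2.imwrite("pics/p5.png",X[:,:,::-1])
```

```text
False err x,y -0.0001508642304039062 -0.00045482088294217704 dz 0.00034701432605299676 F x,y,z [-0.4263 -0.7241] -2.612875914135177 t 14.5417
False err x,y 0.001091807303785083 -1.1893961296079015e-05 dz 0.000118777689791294 F x,y,z [-0.6572 -0.6881] -2.049249936245065 t 16.3917
[ 0.0598  0.0002 -1.9832] 19.2
(((469.24920654296875, 219.21885681152344), 24.083585739135742), array([ 0.5985, -0.2911,  0.11  ]))
```

View pics/p5.png

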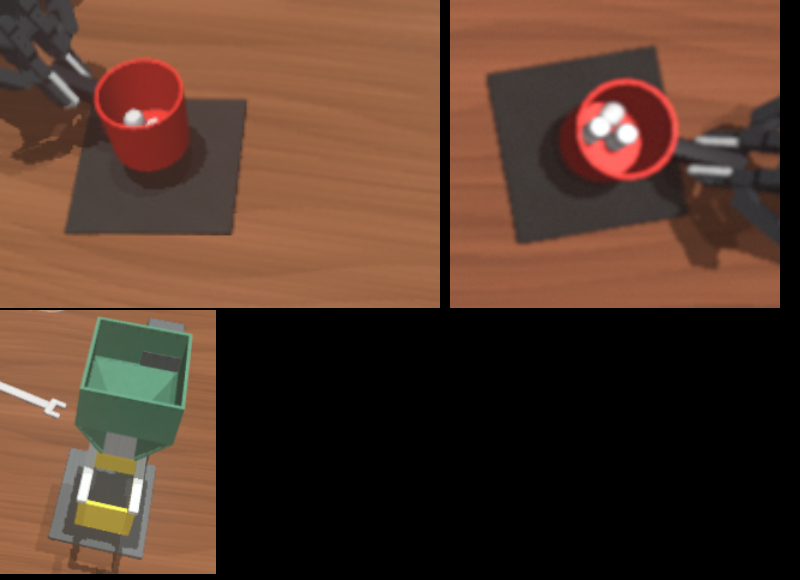

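Run:
```python
from m import *
mat=np.array([.6003,-.2942]); Y=75
p,o=pose(mat,.034,Y,-1); print(manip.move_linear(p,v=.03,force_limit=5),manip.get_eef_pos()-p,manip.get_wrist_force())
manip.dwell(.2); manip.gripper_to(.06); manip.dwell(.3)
e=manip.get_eef_pos(); z=np.sin(np.radians(35))*ax(Y)-np.cos(np.radians(35))*np.array([0,0,1])
manip.move_linear(e-.13*z,v=.12); manip.dwell(.5)
print(manip.get_time_s(),manip.get_wrist_force())
W=[]
for n in ("scene","top"):
    c=manip.camera(n); W.append(c["image"])
print(rim(c,(380,520,130,290),.075))
X=np.zeros((480,800,3),np.uint8); X[:,:400]=cv2.resize(W[0],(400,300)).repeat(1,0)[:0].sum() if 0 else 0
a=cv2.resize(W[0],(480,360)); b=cv2.resize(W[1][160:300,390:540],None,fx=2.1,fy=2.1)
X[:360,:480]=a; X[:b.shape[0],482:482+b.shape[1]]=b; cv2.imwrite("pics/q6.png",X[:,:,::-1])
```

```text
True [-0.0004 -0.0004  0.0076] [-0.2927 -2.0339  2.9894]
23.05 [-0.3417 -0.3992 -0.1965]
(((463.670654296875, 222.2144012451172), 23.175399780273438), array([ 0.5978, -0.2934,  0.075 ]))
```

View pics/q6.png

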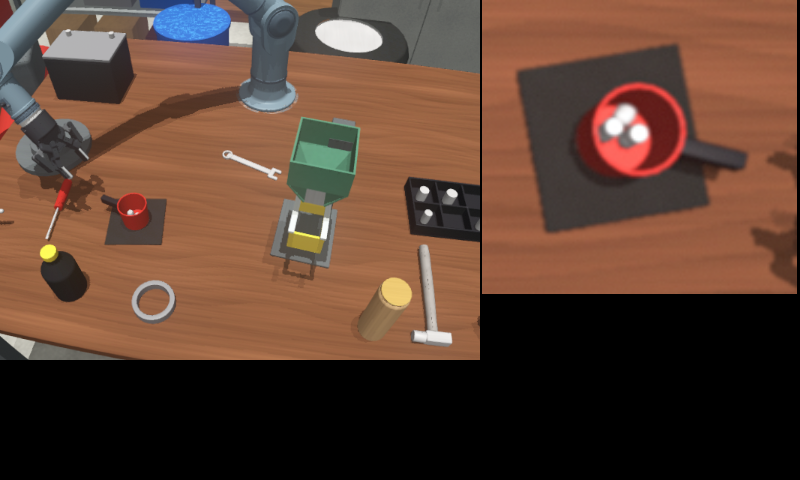

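The cup stands upright near the middle of the mat with the nuts in it. The shutter is shut, the gripper is clear, and the other items are where they were.

```bash
python3 -c "
from station import manip
print(manip.hand_in())"
```

```text
the job is handed in; nothing more can be done
None
```

The job is handed in, with no verdict returned: the cup stands upright about 3 mm from the mat's centre, the shutter looks fully shut, and no nut was seen outside the cup (three show in the last picture; the added weight of about 1.15 N matches all five).

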